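Nudge the specimen vial up the inspection gutter into its seat

ROBOT

A 7-joint arm with a two-finger parallel gripper is mounted at the origin on the work surface. World frame = base frame: x ahead of the robot, y to its left, z up, the work surface at z = 0. Lengths are in m, angles in degrees, forces in N, time in s.
With the tool pointing down it reaches from about 0.35 to 0.775 m from the base axis. Payload 3.1 kg.
Tool frame: the origin (TCP) lies on the centre line of the jaws, within the pads' length; the fingertips stand 17 mm ahead of it and the grasp point (between the pads) lies 2 mm behind it (robot.tip_reach is the distance from the TCP to the fingertips, in m); z points along the fingers, y is the line along which they close (so a half turn about z gives the same grasp; the last joint's range is limited). The gripper opens to 85 mm and grips with 20 to 120 N. Pads are 22 mm wide; open, the fingers measure 114 mm over their backs; the gripper's body (76 mm by 85 mm) begins 54 mm behind the grasp point. The pads swing forward as they close: fully open they stand 13 mm farther back than shut.
Start: joints at [-68.509, 17.813, 0.802, 86.603, -0.252, 75.585, -1.558], TCP at [0.223, 0.503, 0.248] pointing down, gripper open.
Joint ranges: [-154.91, 154.91], [-16.99, 109.72], [-72.82, 74.43], [7.12, 147.25], [-82.49, 262.49], [11.32, 116.49], [-174.64, 174.64]. Speed limits (degrees/s): [159.86, 159.86, 180, 180, 180, 180, 180].

INTERFACE

Orientations are given as [roll, pitch, yaw] about the fixed x, y, z axes, in that order (R = Rz(yaw) Ry(pitch) Rx(roll)).
In Python, from station import robot, fingers, vision, workorder, recognise gives the robot as it stands. Calls block until the motion is done:
- robot.move_to(position, orientation): joint-space move of the TCP to a pose.
- robot.line_to(position, orientation=None, velocity=0.15, f_stop=None): straight line of the TCP; orientation=None keeps the orientation; velocity is the mean speed in m/s. With f_stop (N) it stops when the force on the tool has changed by that much, and returns True; else False.
- robot.move_j(angles): joint-space move.
- fingers.gripper_to(opening, force=None): opening from 0.0 (shut) to 1.0 (fully open); force is the grip in N (None keeps the last); returns when the fingers have stopped.
- robot.pause(seconds).
- robot.inverse_kinematics(position, orientation): joint angles nearest the present ones, or None.
- vision.grab_frame(name): name is "scene" or "top" or "wrist"; returns the picture (480x640x3 uint8, red, green, blue); there is no depth.
- vision.calibration(name): a dict with "mtx" (3x3 intrinsics, pixels), "extrinsics" (4x4, takes a point from world to camera coordinates); the wrist camera has in their place "T_tool_cam" (4x4, takes a point from camera to tool coordinates, whose origin is the TCP and whose axes are the flange's). Camera axes: x right, y up, looking along -z (the intrinsics and any distortion apply to the point x, -y, -z); pixel columns grow to the right and rows downward; lengths in m; the calibration is good to about 2 mm. A picture is of the moment at which its call begins: read the wrist's pose just before it. calibration takes no time and is no camera call.
A pose or a line that the arm cannot do raises robot.PlanningError and nothing moves.
- workorder.close_job(): hands the job in; it is judged then, once.
Trained networks look in the newest picture that a camera, given by its name, has taken for a name from the list of things; names that differ only in an ending like _2 or _b are one class to them, and where a whole thing is asked for, a point or a joint stands for the part that bears it (a point fixed in the world has none). Each returns a list of dicts, best first, with "p" (0 to 1); they miss things now and then, are a little off and sometimes report something else, mostly with a low value. They report only what shows in the picture. A call takes as long as a camera call. They do not tell look-alikes from the thing itself.
- recognise(label, camera): "rect" ([centre column, centre row, width, height] in pixels, round what is visible of it).
Readings, each from a call of its own:
- robot.current_time_s(): time.
- robot.current_joint_positions(): joint angles.
- robot.current_dq(): joint speeds.
- robot.current_joint_torque(): joint torques, N m.
- robot.current_tool_pos(): TCP position.
- robot.current_eef_rot(): TCP orientation.
- robot.current_contact_force(): force on the tool from outside, world axes, zero at the start.
- robot.current_torque(): the same for the moment, N m.
- robot.current_finger_gap(): opening from 0.0 (shut) to 1.0 (fully open).
- robot.current_gripper_force(): force on a finger pad.
Only numpy, scipy, OpenCV 4.12 (cv2) and the standard library are available. Lean on these libraries where they do the work, as an engineer would, in place of code of your own. Each camera call takes 0.05 s, during which the arm holds its last target. There are 200 camera calls.

TASK

The amber specimen vial is lying at the low end of the sloped gutter. With your fingertips push it gently up the gutter, over the crest and into the yellow seat against the black stop, so that it cannot roll back; do not grip or lift it, do not flick it or let it run away down the slope, then take your hand clear. Leave the other vial, the dish and the brush where they are.

Things in the scene. Friction and masses are not known exactly. Their poses are not given: they have to be found in the camera images.
- rack: Fixed sloped gutter on a black base, 270 x 98 mm. Origin: centre of its underside, on the table; x points uphill along the gutter, y across, z up. In mm here: open upward, 76 wide inside; blue side walls 8 thick, 12 above the sloped floor (top z=59 beside the seat); blue lip across the low end, x -121 to -115, top z=38; floor, seat and stop: see ramp and seat.
- vial: Capped amber glass vial, white cap, paper band: plain cylinder 40 mm in diameter, 70 mm long, about 90 g. Origin: its centre; y is the cylinder's axis (x and z turn as it rolls). Lies across the gutter and rolls freely along it; starts resting against the low lip, centre at x=-100, z=52 mm of the rack frame. Left alone on the slope it rolls back down.
- ramp (a point): Low end of the straight aluminium floor, mid-width: x=-115, z=30 mm of the rack frame. x runs up along the slope, z is square to the floor; the vial's centre stands 20 mm above it. The floor rises at 7 degrees to the crest at x=75, z=53.3 mm of the rack frame, then steps straight down 6 mm to the level yellow seat.
- seat (a point): Centre of the vial when it lies in the seat: x=90.2, y=0, z=67.3 mm of the rack frame, with 1.5 mm of play. The yellow seat floor is level at z=47.3, from the step at x=75 to the black rubber stop (x 111 to 121, full width, top z=82; rack frame). The 6 mm step keeps the vial in.
- spare_vial: Another vial of the same make, standing upright on the table, 40 mm diameter, 70 mm tall; origin at the centre of its underside. Not to be moved.
- dish: Shallow round glass dish, 84 mm in diameter, 16 mm high, on the table; origin at the centre of its underside. Not to be moved.
- brush: Dusting brush, 150 mm long, lying on the table along its x axis; origin under its middle. Not to be moved.
There are look-alikes about, which are no part of the job. Leave any turquoise look-alike of the vial alone.

How it is judged:
By the outcome, as a careful person would: the job done as asked, in the order asked, and still so for the second after the job is handed in, with the robot touching nothing.
It also fails if it takes over 40 s, if anything falls off the work surface, if the arm or the gripper's body presses on something with over 40 N, if the wrist force passes 120 N, or if a joint passes its speed limit or range.

## Working session

There is one attempt and no reset: what is moved stays moved. The work goes in short steps, each a Python script; the robot and the scene stay as the last script left them, time stands still between calls to the robot, and variables do not carry over. Pictures are saved under pics/ and viewed, at most 10 in all, crops included, and the job is handed in when it is done.

```bash
mkdir -p pics; ls
python3 - <<'E'
from station import robot, fingers, vision, recognise
import cv2, numpy as np
for c in ("scene","top"):
    im=vision.grab_frame(c); cv2.imwrite(f"pics/{c}0.png",im[:,:,::-1])
    k=vision.calibration(c); print(c,{a:np.round(b,4).tolist() if b is not None else b for a,b in k.items()})
    for l in ("rack","vial","dish","brush"): print(l,[(np.round(r["rect"]).tolist(),round(r["p"],2)) for r in recognise(l,c)][:4])
print(robot.current_time_s(),robot.current_eef_rot())
E
```

```text
pics
scene {'mtx': [[578.5383, 0.0, 327.0684], [0.0, 578.5383, 235.7316], [0.0, 0.0, 1.0]], 'extrinsics': [[0.5649, 0.8252, 0.0026, -0.3143], [-0.4577, 0.3107, 0.833, 0.2222], [0.6866, -0.4718, 0.5532, -1.2314], [0.0, 0.0, 0.0, 1.0]]}
rack [([387.0, 298.0, 38.0, 61.0], 0.64), ([326.0, 246.0, 166.0, 150.0], 0.58)]
vial [([239.0, 386.0, 48.0, 70.0], 0.71), ([279.0, 262.0, 54.0, 41.0], 0.69)]
dish [([433.0, 269.0, 62.0, 42.0], 0.88)]
brush [([301.0, 215.0, 66.0, 45.0], 0.73)]
top {'mtx': [[560.3826, 0.0, 310.1902], [0.0, 560.3826, 237.9021], [0.0, 0.0, 1.0]], 'extrinsics': [[-0.0744, -0.9972, -0.0014, 0.0202], [0.9757, -0.0731, 0.2066, -0.5967], [-0.2061, 0.014, 0.9784, -0.6897], [0.0, 0.0, 0.0, 1.0]]}
rack [([296.0, 274.0, 203.0, 131.0], 0.81)]
vial [([444.0, 155.0, 39.0, 54.0], 0.95), ([362.0, 242.0, 42.0, 62.0], 0.56)]
dish [([224.0, 198.0, 58.0, 53.0], 0.9)]
brush [([277.0, 360.0, 110.0, 50.0], 0.79)]
0.5 [-1.79995770e+02  1.35254543e-03  1.56125177e+02]
```

```bash
python3 -c "
import cv2,numpy as np
a=cv2.imread('pics/top0.png');b=cv2.imread('pics/scene0.png')
cv2.imwrite('pics/top_c.png',cv2.resize(a[120:420,160:560],None,fx=2,fy=2));cv2.imwrite('pics/scene_c.png',cv2.resize(b[150:450,170:570],None,fx=2,fy=2))"
```

```text
(no output)
```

View pics/top_c.png

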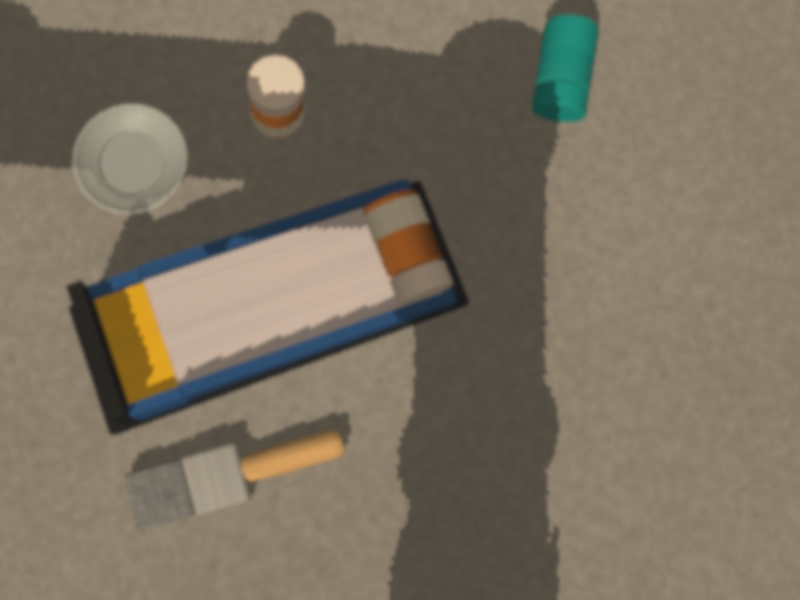

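View pics/scene_c.png

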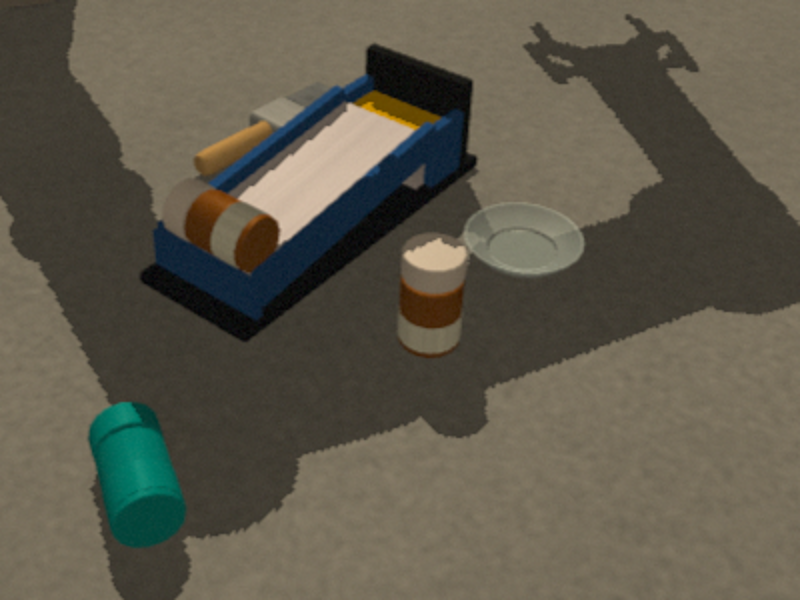

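The top view shows the amber vial at the low lip (crop px 405,245 → full 362,242), with the yellow seat and stop at the left (crop 90,360). The turquoise look-alike is at the top right, the spare vial and dish are above the rack, and the brush is below it. The scene view agrees. I'll fit the rack pose from its corners.

```bash
cat > h.py <<'E'
import numpy as np, cv2
from station import robot, fingers, vision, recognise
def proj(c,P):
    k=vision.calibration(c); E=k["extrinsics"]; q=(E[:3,:3]@np.atleast_2d(P).T).T+E[:3,3]
    q=q*[1,-1,-1]; u=(k["mtx"]@q.T).T; return u[:,:2]/u[:,2:]
def rack2w(p,P):
    c,s=np.cos(p[2]),np.sin(p[2]); P=np.atleast_2d(P)/1000.
    return P@np.array([[c,-s,0],[s,c,0],[0,0,1]]).T+[p[0],p[1],0]
E
python3 - <<'E'
from h import *
from scipy.optimize import least_squares
# rack pts mm, crop px
T=[((-135,-49,6),(417,183)),((-135,49,6),(466,302)),((75,-38,53.3),(148,285)),((121,-48,82),(70,287)),((121,48,82),(112,432)),((111,48,82),(130,428)),((111,-48,82),(84,283))]
S=[((-135,49,6),(143,275)),((-135,-49,6),(246,334)),((121,48,82),(370,45)),((111,-48,82),(467,86))]
def res(p):
    r=[]
    for c,L,o in(("top",T,(160,120)),("scene",S,(170,150))):
        r.append(proj(c,rack2w(p,[a for a,_ in L]))-(np.array([b for _,b in L])/2+o))
    return np.concatenate(r).ravel()
for y0 in (1.2,1.9):
    s=least_squares(res,[.5,0,y0],loss="soft_l1"); print(s.x,np.degrees(s.x[2]),s.cost); print(np.round(s.fun.reshape(-1,2),1).tolist())
p=s.x; np.save("rack.npy",p)
for n,q in(("vial",(-100,0,52)),("seat",(90.2,0,67.3))): 
    w=rack2w(p,q); print(n,w,proj("top",w),proj("scene",w))
E
```

```text
[5.58583497e-01 1.28563311e-03 1.86727756e+00] 106.987123537744 21.824364328812145
[[0.2, -2.4], [2.0, 0.1], [-2.8, -0.3], [-3.0, 0.7], [0.5, -1.7], [-1.0, -2.6], [-2.7, -0.1], [-3.3, -0.6], [-0.5, 0.3], [-2.1, -3.2], [-2.1, -2.5]]
[5.58583497e-01 1.28563310e-03 1.86727756e+00] 106.98712358697922 21.824364328812393
[[0.2, -2.4], [2.0, 0.1], [-2.8, -0.3], [-3.0, 0.7], [0.5, -1.7], [-1.0, -2.6], [-2.7, -0.1], [-3.3, -0.6], [-0.5, 0.3], [-2.1, -3.2], [-2.1, -2.5]]
vial [[ 0.58779917 -0.09435141  0.052     ]] [[362.07907756 241.99590423]] [[281.04469802 260.89163505]]
seat [[0.53223095 0.08755025 0.0673    ]] [[228.47657298 291.39470918]] [[366.11998418 194.57573201]]
```

Run:
```python
from h import *
p=np.load("rack.npy"); yaw=np.degrees(p[2]); print("tip",robot.tip_reach)
best=None
for y in (yaw,yaw-180):
    j=[robot.inverse_kinematics(rack2w(p,q)[0],[180,0,y]) for q in((-70,0,300),(-141,0,59),(55,0,79),(-200,25,17))]
    print(y,[None if a is None else np.round(a).tolist() for a in j])
robot.move_to(rack2w(p,(-60,0,290))[0],[180,0,yaw]); 
fingers.gripper_to(0.3); robot.pause(0.2)
print(robot.current_time_s(),robot.current_finger_gap(),robot.current_tool_pos(),robot.current_contact_force())
np.save("tp.npy",np.r_[robot.current_tool_pos(),robot.current_eef_rot()])
cv2.imwrite("pics/w1.png",vision.grab_frame("wrist")[:,:,::-1])
for l in("rack","vial"): print(l,[(np.round(r["rect"]).tolist(),round(r["p"],2)) for r in recognise(l,"wrist")][:4])
k=vision.calibration("wrist"); print(k)
```

```text
tip 0.017
106.98712358697922 [[-26.0, 25.0, 46.0, 77.0, -18.0, 86.0, 36.0], [-15.0, 40.0, 40.0, 91.0, -28.0, 60.0, 50.0], [-32.0, 29.0, 33.0, 101.0, -19.0, 55.0, 26.0], [-12.0, 46.0, 46.0, 91.0, -37.0, 59.0, 61.0]]
-73.01287641302078 [[-35.0, 31.0, 65.0, 77.0, -27.0, 89.0, -136.0], [-27.0, 50.0, 64.0, 91.0, -48.0, 70.0, -116.0], [-51.0, 41.0, 64.0, 102.0, -41.0, 64.0, -135.0], [-20.0, 56.0, 64.0, 91.0, -53.0, 68.0, -108.0]]
3.6583 0.29910012689182813 [ 0.57610635 -0.05616167  0.29001584] [-0.81555815 -0.57872577 -0.14517329]
rack [([333.0, 130.0, 111.0, 256.0], 0.61)]
vial [([325.0, 242.0, 66.0, 36.0], 0.61), ([409.0, 350.0, 6.0, 8.0], 0.58)]
{'mtx': array([[348.37510154,   0.        , 323.58236252],
       [  0.        , 348.37510154, 242.39547426],
       [  0.        ,   0.        ,   1.        ]]), 'T_tool_cam': array([[-2.17625481e-04,  9.49762610e-01,  3.12971146e-01,
         7.93415641e-02],
       [ 9.99999910e-01,  3.20297581e-04, -2.76642770e-04,
         8.94506275e-04],
       [-3.62988860e-04,  3.12971057e-01, -9.49762594e-01,
        -1.24869033e-01],
       [ 0.00000000e+00,  0.00000000e+00,  0.00000000e+00,
         1.00000000e+00]])}
```

View pics/w1.png

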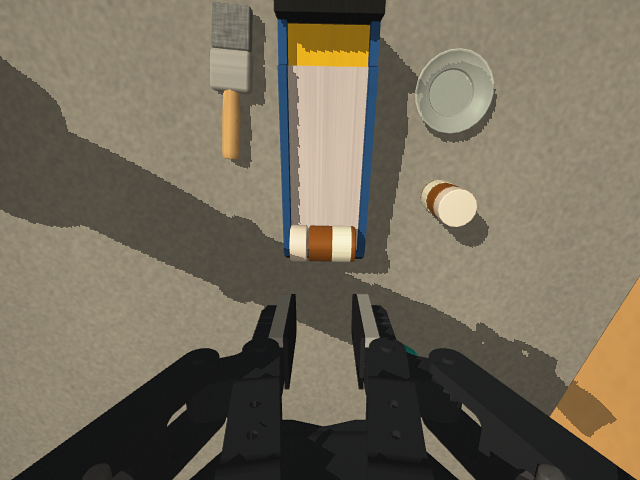

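The wrist view lines up with the gutter: the vial is at (323,243), the crest runs along row 66 (cols 289–369), and the seat is above it, with the fingers below. I'll check this against the fit and measure the fingertip height on the table beyond the low end.

```bash
cat >> h.py <<'E'
from scipy.spatial.transform import Rotation as R
def projw(tp,P):
    k=vision.calibration("wrist"); M=np.eye(4); M[:3,:3]=R.from_euler("xyz",tp[3:],degrees=True).as_matrix(); M[:3,3]=tp[:3]
    C=np.linalg.inv(M@k["T_tool_cam"]); q=(C[:3,:3]@np.atleast_2d(P).T).T+C[:3,3]; u=(k["mtx"]@(q*[1,-1,-1]).T).T; return u[:,:2]/u[:,2:]
E
python3 - <<'E'
from h import *
from scipy.optimize import least_squares
p0=np.load("rack.npy"); tp=np.load("tp.npy")
L=[((75,38,53.3),(289,66)),((75,-38,53.3),(369.5,66)),((-100,35,52),(289.5,243)),((-100,-35,52),(357,243))]
A=[a for a,_ in L];B=np.array([b for _,b in L])
f=lambda p:(projw(tp,rack2w(p,A))-B).ravel()
print(np.round(f(p0),1)); s=least_squares(f,p0); print(p0,s.x,np.round(s.fun,1))
p=s.x; np.save("rack2.npy",p)
yaw=np.degrees(p[2]); o=[180,0,yaw]
print("top resid check",proj("top",rack2w(p,(-100,0,52))),proj("top",rack2w(p,(75,-38,53.3))))
robot.move_to(rack2w(p,(-200,25,60))[0],o)
hit=robot.line_to(rack2w(p,(-200,25,10))[0],o,velocity=0.04,f_stop=3)
print(hit,robot.current_tool_pos(),robot.current_contact_force(),robot.current_time_s())
robot.line_to(rack2w(p,(-200,25,70))[0],o)
E
```

```text
[-7.1 -1.1 -6.4 -1.1  1.3 -0.9 -2.4 -0.9]
[5.58583497e-01 1.28563310e-03 1.86727756e+00] [5.62610277e-01 1.53299712e-03 1.83996261e+00] [-0.7 -1.2 -0.1  1.3  2.4 -0.9 -1.4  0.7]
top resid check [[362.3598265  240.95879952]] [[231.10187402 257.63552951]]
True [ 0.59130567 -0.19784912  0.01708764] [-0.00867388  0.58207021  4.18917354] 5.8417
```

Run:
```python
from h import *
p=np.load("rack2.npy"); o=[180,0,np.degrees(p[2])]
robot.move_to(rack2w(p,(-145,0,130))[0],o)
tp=np.r_[robot.current_tool_pos(),robot.current_eef_rot()]; np.save("tp2.npy",tp)
im=vision.grab_frame("wrist")[:,:,::-1].copy()
cv2.imwrite("pics/w2raw.png",im)
for q in ((75,38,53.3),(75,-38,53.3),(-100,35,52),(-100,-35,52),(111,38,82),(111,-38,82),(-121,0,38)):
    u=projw(tp,rack2w(p,q))[0]; print(q,np.round(u)); cv2.circle(im,tuple(int(v) for v in u),3,(0,255,0),1)
cv2.imwrite("pics/w2.png",im); print(robot.current_time_s())
```

```text
(75, 38, 53.3) [ 232. -218.]
(75, -38, 53.3) [ 411. -218.]
(-100, 35, 52) [261. 192.]
(-100, -35, 52) [381. 193.]
(111, 38, 82) [ 200. -462.]
(111, -38, 82) [ 443. -461.]
(-121, 0, 38) [322. 221.]
6.8333
```

View pics/w2.png

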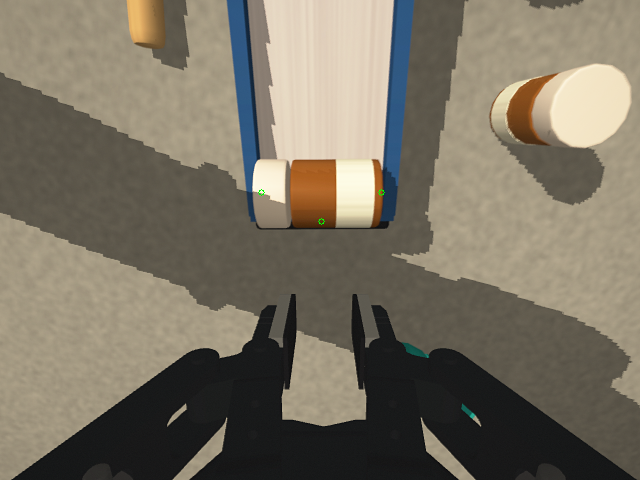

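The wrist picture agrees with the fit: the vial is at cols 254–382, rows 159–228, the gutter centre is near col 321, and the fingers are centred near 323. Next I'll descend behind the vial and push it up to just short of the crest.

Run:
```python
from h import *
p=np.load("rack2.npy"); o=[180,0,np.degrees(p[2])]
T=lambda xf,ztip:rack2w(p,(xf-11,0,ztip+17))[0]
robot.line_to(T(-134,42),o,velocity=0.08,f_stop=8)
print(robot.current_tool_pos(),robot.current_contact_force())
robot.line_to(T(-121,42),o,velocity=0.02,f_stop=8)
h=robot.line_to(T(45,42+166*0.1228),o,velocity=0.035,f_stop=8)
print(h,robot.current_contact_force(),robot.current_time_s())
tp=np.r_[robot.current_tool_pos(),robot.current_eef_rot()]
im=vision.grab_frame("wrist")[:,:,::-1].copy()
for q in ((65,35,72.1),(65,-35,72.1),(111,46,82),(111,-46,82),(75,38,53.3),(75,-38,53.3)):
    u=projw(tp,rack2w(p,q))[0]; print(q,np.round(u)); cv2.circle(im,tuple(int(v) for v in u),3,(0,255,0),1)
cv2.imwrite("pics/w3.png",im)
```

```text
[ 0.60171857 -0.13851147  0.05965824] [ 0.5571929  -0.25234251  0.65227911]
False [ 0.40977788 -1.51019153  0.50792089] 13.5917
(65, 35, 72.1) [235. 254.]
(65, -35, 72.1) [408. 253.]
(111, 46, 82) [184. 135.]
(111, -46, 82) [458. 135.]
(75, 38, 53.3) [236. 218.]
(75, -38, 53.3) [407. 218.]
```

View pics/w3.png

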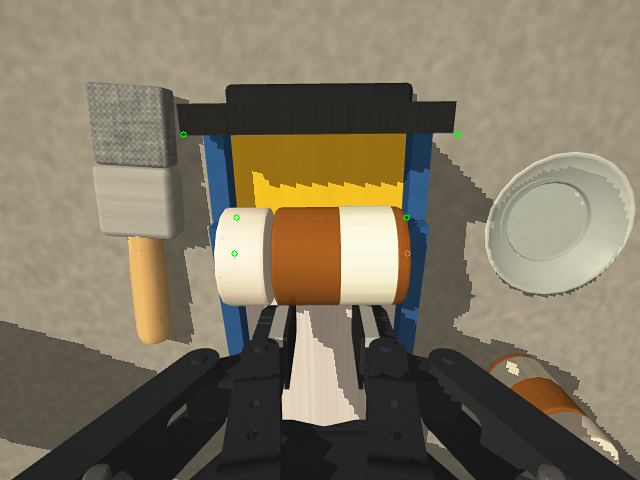

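The vial is resting against both fingertips just short of the crest (rows 207–305, cols 216–410), and the stop edge matches the prediction at row 135. Now I'll push it slowly over the crest.

Run:
```python
from h import *
p=np.load("rack2.npy"); o=[180,0,np.degrees(p[2])]
T=lambda xf,ztip:rack2w(p,(xf-11,0,ztip+17))[0]
h=robot.line_to(T(67,62),o,velocity=0.012,f_stop=8)
robot.pause(0.3); print(h,robot.current_contact_force(),robot.current_time_s())
tp=np.r_[robot.current_tool_pos(),robot.current_eef_rot()]
im=vision.grab_frame("wrist")[:,:,::-1].copy()
for q in ((90.2,35,67.3),(90.2,-35,67.3),(111,46,82),(111,-46,82)):
    u=projw(tp,rack2w(p,q))[0]; print(q,np.round(u)); cv2.circle(im,tuple(int(v) for v in u),3,(0,255,0),1)
cv2.imwrite("pics/w4.png",im)
```

```text
False [0.76969317 0.49337634 0.19618815] 15.925
(90.2, 35, 67.3) [236. 243.]
(90.2, -35, 67.3) [406. 243.]
(111, 46, 82) [191. 200.]
(111, -46, 82) [451. 200.]
```

View pics/w4.png

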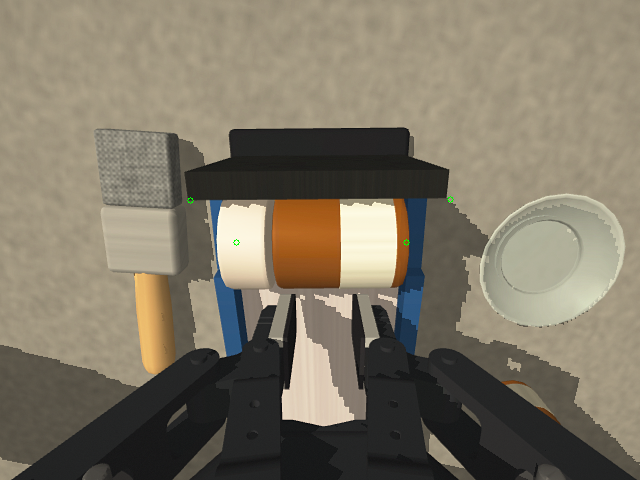

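The vial has dropped into the seat against the stop (rows 198–290), with a small gap to the fingers. I'll back off, go up and verify.

Run:
```python
from h import *
p=np.load("rack2.npy"); o=[180,0,np.degrees(p[2])]
T=lambda xf,ztip:rack2w(p,(xf-11,0,ztip+17))[0]
robot.line_to(T(50,66),o,velocity=0.05)
robot.line_to(T(20,170),o,velocity=0.15)
robot.line_to(T(-80,240),o,velocity=0.15)
print(robot.current_time_s(),robot.current_contact_force())
tp=np.r_[robot.current_tool_pos(),robot.current_eef_rot()]
im=vision.grab_frame("wrist")[:,:,::-1].copy()
for y in(35,-35): print(projw(tp,rack2w(p,(90.2,y,67.3))))
a=vision.grab_frame("scene")[:,:,::-1]
cv2.imwrite("pics/end.png",np.hstack([cv2.resize(im[0:300,120:520],(400,300)),a[150:450,170:570]]))
```

```text
18.3167 [0.16406372 0.47376973 0.09333044]
[[277.03260369 -10.32969423]]
[[368.40514149 -10.24708665]]
```

View pics/end.png

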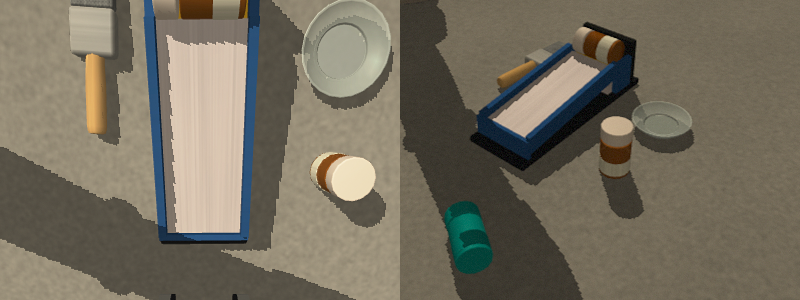

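The scene half shows the vial in the seat against the stop (about 598,45), with the spare vial, dish, brush and turquoise vial where they were. The hand is clear.

```bash
python3 -c "
from station import workorder
print(workorder.close_job())"
```

```text
the job is handed in; nothing more can be done
None
```

The amber vial was pushed up the gutter and over the crest into the yellow seat against the stop, the hand is clear, nothing else looks moved in the final pictures, and the job was handed in at about 18 s of the 40 s limit.

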